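# Swap the reject barrel in the transfer rack

### The arm

A 6-joint arm with a two-finger parallel gripper is mounted at the origin on the work surface. World frame = base frame: x ahead of the robot, y to its left, z up, the work surface at z = 0. Lengths are in m, angles in rad, forces in N, time in s.
With the tool pointing down it reaches from about 0.325 to 0.925 m from the base axis. Payload 3.1 kg.
Tool frame: the origin (TCP) lies between the finger pads; the fingertips stand 11 mm ahead of it and the grasp point (between the pads) lies 8 mm behind it; z points along the fingers, y is the direction in which the jaws open and shut (so a half turn about z gives the same grasp; the last joint's range is limited). The gripper opens to 85 mm and grips with 20 to 120 N. Pads are 22 mm wide; open, the fingers measure 114 mm over their backs; the gripper's body (76 mm by 85 mm) begins 54 mm behind the grasp point. The pads swing forward as they close: fully open they stand 13 mm farther back than shut.
Start: joints at [1.033, 0.217, 1.613, -0, 1.311, -0.112], TCP at [0.258, 0.569, 0.242] pointing down, gripper open.
Joint ranges: [-2.75, 2.75], [-0.78, 2.1], [0.31, 2.55], [-1.13, 4.27], [0.13, 2.63], [-2.58, 2.58]. Speed limits (rad/s): [2.79, 2.79, 3.14, 3.14, 3.14, 3.14].

### API

Orientations are given as a 3x3 rotation matrix whose columns are the frame's x, y, z axes.
In Python, from station import r gives the robot as it stands. The module is installed in compiled form; this text tells all that it offers.
- The arm moves only by the tool apply_moves, never from a script. Its argument "commands" is a list that holds one entry, the list of rows, each a list of 6 numbers: the shift along the world's x, y, z in cm, then the turn, a rotation vector about the world's x, y, z in rad. In form: [[[dx, dy, dz, wx, wy, wz], ...]]. A call has 1 to 8 rows; each row is the pose to reach, as a shift and turn from the pose measured when the call began; what a row does not reach only later rows make up. A row lasts 1/10 s, in which the tool goes at most 50 mm and 8.59 degrees, less where a joint would pass 70% of its speed; a pose out of reach is approached as far as the arm can. A call with a gripper value outside its range is refused whole. "claw" is the closure, from 0 (fully open) to 1 (shut), set as the call begins (left out, the last holds). The fingers move at their own pace and stop on an object; the grip force is fixed at half the most. Time passes only in rows, so rows that repeat a pose let the fingers close. It gives the time, the measured TCP pose, the force and the opening at its end, in the units of the state.
- r.get_obs(): the state, without advancing time (a new reading comes with each control period).
- r.capture(name): name is "side" or "top"; returns the picture (420x560x3 uint8, red, green, blue); there is no depth.
- r.camera_model(name): a dict with "camera_matrix" (3x3 intrinsics, pixels), "pose" (4x4, takes a point from camera to world coordinates). Camera axes: x right, y down, z forward; pixel columns grow to the right and rows downward; lengths in m; the calibration is good to about 2 mm. A picture is of the moment at which its call begins. camera_model takes no time and is no camera call.
- r.close_job(): hands the job in, once; it reports no verdict.
The state is a dict: "t": time; "joint_positions": joint angles; "joint_vel": joint speeds; "tau": joint torques, N m; "eef_pos": TCP position; "tool_rot": TCP orientation; "contact_force": force on the tool from outside, world axes, zero at the start; "torque": the same for the moment, N m; "opening": finger opening in m.
Only numpy, scipy, OpenCV 4.12 (cv2) and the standard library are available. Lean on these libraries where they do the work, as an engineer would, in place of code of your own. Each camera call takes 0.05 s, during which the arm holds its last target. There are 200 camera calls.

### The job

The blue rack holds four black barrels, one of them a reject with a red cap. Pull the reject out and put it in the yellow bin; then take the spare green-capped barrel from the white stand and lower it gently, without letting it drop, fully home in the hole that came free. Leave the other barrels, the screwdriver, the jar and the bottle as they are.

Things in the scene. Friction and masses are not known exactly. Their poses are not given: they have to be found in the camera images.
- rack: blue block, fixed, 70 (x) x 220 (y) x 60 mm high, four upright round holes in one row along its y axis; origin under its centre, on the table
- rack_hole0 (a point): centre of the mouth of rack hole 0 (at -78 mm along the rack's y), at the rack's top, 60 mm over the table; hole 27 mm wide, 50 mm deep, edge chamfered 2 mm. A seated barrel has its foot 10 mm and its cap's top 140 mm over the table
- rack_hole1 (a point): centre of the mouth of rack hole 1 (at -26 mm along the rack's y), at the rack's top, 60 mm over the table; hole 27 mm wide, 50 mm deep, edge chamfered 2 mm. A seated barrel has its foot 10 mm and its cap's top 140 mm over the table
- rack_hole2 (a point): centre of the mouth of rack hole 2 (at 26 mm along the rack's y), at the rack's top, 60 mm over the table; hole 27 mm wide, 50 mm deep, edge chamfered 2 mm. A seated barrel has its foot 10 mm and its cap's top 140 mm over the table
- rack_hole3 (a point): centre of the mouth of rack hole 3 (at 78 mm along the rack's y), at the rack's top, 60 mm over the table; hole 27 mm wide, 50 mm deep, edge chamfered 2 mm. A seated barrel has its foot 10 mm and its cap's top 140 mm over the table
- reject: black barrel 24 mm in diameter and 130 mm long, foot tapered over its last 8 mm, with a red cap (27 mm diameter) over its top 35 mm; origin at the centre of its foot, z towards the cap, 70 g. The reject; it stands seated in one of the rack's four holes
- reject_mid (a point): middle of the reject barrel, on its axis, 65 mm above its foot
- good1: black barrel 24 mm in diameter and 130 mm long, foot tapered over its last 8 mm, with a green cap (27 mm diameter) over its top 35 mm; origin at the centre of its foot, z towards the cap, 70 g. A good barrel seated in the rack; it stays there
- good2: black barrel 24 mm in diameter and 130 mm long, foot tapered over its last 8 mm, with a green cap (27 mm diameter) over its top 35 mm; origin at the centre of its foot, z towards the cap, 70 g. A good barrel seated in the rack; it stays there
- good3: black barrel 24 mm in diameter and 130 mm long, foot tapered over its last 8 mm, with a green cap (27 mm diameter) over its top 35 mm; origin at the centre of its foot, z towards the cap, 70 g. A good barrel seated in the rack; it stays there
- spare: black barrel 24 mm in diameter and 130 mm long, foot tapered over its last 8 mm, with a green cap (27 mm diameter) over its top 35 mm; origin at the centre of its foot, z towards the cap, 70 g. The spare; it stands seated in the hole of the white stand
- stand: white block, fixed, 80 x 80 x 60 mm high, with one upright hole at its centre like the rack's (27 mm wide, 50 mm deep); origin under its centre, on the table
- bin: yellow open bin, fixed, empty, 200 (x) x 150 (y) x 85 mm high outside, walls and floor 5 mm; origin under its centre, on the table
- driver: screwdriver with orange handle, 190 mm long, lying on the table along its x axis beyond the rack; bystander
- jar: amber jar with white cap, 60 mm in diameter, 75 mm high, standing beyond the rack; origin at the centre of its foot; bystander
- bottle: green bottle with white cap, 60 mm in diameter, 150 mm high, standing beyond the rack; origin at the centre of its foot; bystander
Not all that is in view belongs to the job. Leave any purple look-alike of the spare alone.

How it is judged:
On the way, in this order (a step that is already met when the one before it is completed fails the run):
1. the reject barrel is in the yellow bin (x of reject_mid in the frame of bin between -0.1 and 0.1 m and y of reject_mid in the frame of bin between -0.075 and 0.075 m and z of reject_mid in the frame of bin between 0 and 0.085 m), for 0.2 s.
2. the spare barrel is fully home in the free hole of the rack (((horizontal distance between spare and rack_hole0 below 0.006 m and z of spare in the frame of rack_hole0 below -0.045 m) or (horizontal distance between spare and rack_hole1 below 0.006 m and z of spare in the frame of rack_hole1 below -0.045 m) or (horizontal distance between spare and rack_hole2 below 0.006 m and z of spare in the frame of rack_hole2 below -0.045 m) or (horizontal distance between spare and rack_hole3 below 0.006 m and z of spare in the frame of rack_hole3 below -0.045 m)) and angle between spare's own z axis and vertical below 0.12 rad), for 0.2 s.
At the end, for the whole second after the job is handed in: Reject at rest in the bin: middle inside its outline, below its rim. Spare at rest in the free rack hole: foot 45 mm deep or more, within 6 mm of its centre, tilt under 0.12 rad. Good barrels within 10 mm of their start; driver, jar, bottle within 30 mm; jar, bottle tilt under 0.2 rad (all of step 1 and all of step 2 and linear speed of each of reject, spare below 0.02 m/s and distance of each of good1, good2, good3 from where it was at the start of the episode below 0.01 m and distance of each of driver, jar, bottle from where it was at the start of the episode below 0.03 m and angle between each of jar, bottle's own z axis and vertical below 0.2 rad); the robot touches nothing.
It fails at once if a good barrel in the rack is moved by more than 20 mm (distance of any of good1, good2, good3 from where it was at the start of the episode above 0.02 m).
It fails at once if the screwdriver, jar or bottle is moved by more than 30 mm (distance of any of driver, jar, bottle from where it was at the start of the episode above 0.03 m).
It fails at once if the spare barrel is dropped (falls faster than 0.6 m/s, some 20 mm of free fall, with no finger on it) (linear speed of spare above 0.6 m/s and contact force between the fingers and spare below 0.1 N).
It also fails if it takes over 70 s, if anything falls off the work surface, if the arm or the gripper's body presses on something with over 40 N, if the wrist force passes 120 N, or if a joint passes its speed limit or range.

## Working session

There is one attempt and no reset: what is moved stays moved. The work goes in short steps, Python scripts to look and compute and a tool call to move; the robot and the scene stay as the last step left them, time stands still between calls to the robot, and variables do not carry over. Pictures are saved under pics/ and viewed, about 8 in all and at most 12, crops included, and the job is handed in when it is done.

Besides the shell and the picture viewer there is one more tool, called after "Emit:" as name([rows], argument=value, ...), one row to a line, values as JSON. apply_moves: Moves the arm, as the interface text tells. Its arguments: {"type":"object","properties":{"commands":{"type":"array","items":{"type":"array","items":{"type":"array","items":{"type":"number"}}}},"claw":{"type":"number"}},"required":["commands"]}

```bash
mkdir -p pics; cat > h.py <<'E'
import numpy as np, cv2
from station import r
def snap(n,f):
    im=r.capture(n); cv2.imwrite(f'pics/{f}.png',im[:,:,::-1]); return im
def ray(n,u,v):
    m=r.camera_model(n);K=np.array(m["camera_matrix"]);P=np.array(m["pose"])
    d=P[:3,:3]@np.linalg.solve(K,[u,v,1.]); return P[:3,3],d/np.linalg.norm(d)
def onz(n,u,v,z):
    o,d=ray(n,u,v); return o+d*(z-o[2])/d[2]
def tri(a,b):
    (o1,d1),(o2,d2)=ray(*a),ray(*b)
    s=np.linalg.lstsq(np.c_[d1,-d2],o2-o1,rcond=None)[0]
    p,q=o1+s[0]*d1,o2+s[1]*d2; return (p+q)/2,np.linalg.norm(p-q)
def proj(n,p):
    m=r.camera_model(n);K=np.array(m["camera_matrix"]);P=np.array(m["pose"])
    c=K@(P[:3,:3].T@(np.array(p)-P[:3,3])); return c[:2]/c[2]
E
python3 - <<'E'
from h import *
a=snap('side','s0');b=snap('top','t0')
cv2.imwrite('pics/both.png',np.vstack([a,b])[:,:,::-1][:, :, :])
for n in('side','top'):
    m=r.camera_model(n);print(n,np.round(m['camera_matrix'],1).tolist(),np.round(m['pose'],3).tolist())
print(r.get_obs())
E
```

```text
side [[519.0, 0.0, 279.3], [0.0, 519.0, 215.6], [0.0, 0.0, 1.0]] [[0.976, -0.169, 0.14, 0.402], [-0.22, -0.723, 0.655, -0.828], [-0.01, -0.67, -0.743, 1.001], [0.0, 0.0, 0.0, 1.0]]
top [[461.1, 0.0, 281.7], [0.0, 461.1, 214.6], [0.0, 0.0, 1.0]] [[0.022, -0.994, 0.109, 0.458], [-1.0, -0.022, -0.005, -0.048], [0.007, -0.109, -0.994, 1.346], [0.0, 0.0, 0.0, 1.0]]
{'t': 0.1, 'joint_positions': array([ 1.03280651e+00,  2.17724579e-01,  1.61481460e+00,  8.17563470e-06,
        1.31131310e+00, -1.12197923e-01]), 'joint_vel': array([ 2.13706503e-04, -1.78692735e-03, -2.82061039e-03,  1.15876480e-03,
       -1.87525772e-03, -1.61372501e-05]), 'tau': array([-1.47786039e-03, -3.98076761e+01, -3.04968953e+01, -2.47794351e-04,
        4.27367399e-03, -6.25470534e-06]), 'eef_pos': array([0.25774972, 0.56857199, 0.24104901]), 'tool_rot': array([[-9.10710913e-01,  4.13042706e-01, -1.16464183e-03],
       [ 4.13044265e-01,  9.10708892e-01, -1.93638215e-03],
       [ 2.60841150e-04, -2.24453298e-03, -9.99997447e-01]]), 'contact_force': array([ 0.58048876, -1.01675889,  0.89747245]), 'torque': array([-0.01195338, -0.03679428,  0.06223806]), 'opening': 0.08544672853748085}
```

View pics/s0.png

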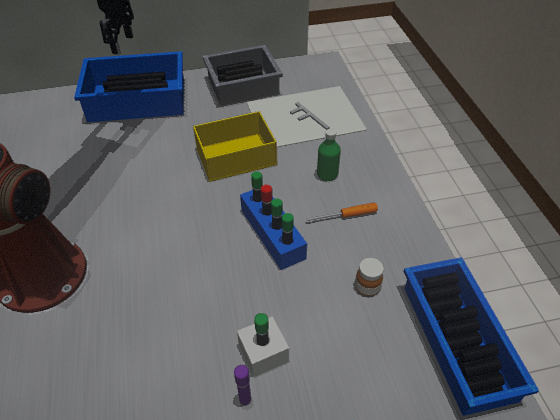

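View pics/t0.png

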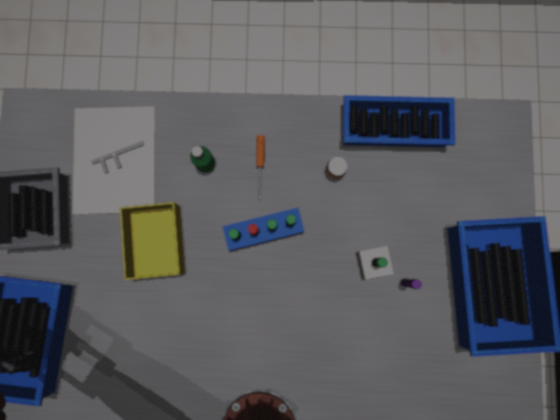

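The side view shows the red cap at (266,195), second from the far end of the rack, and green rack caps at (257,180), (277,207) and (288,222). The green cap on the white stand is at (262,323), the purple look-alike at (242,385), and the bin at (235,145). In the top view the red cap is at (253,229), the spare at (381,262), the purple barrel at (411,283) and the bin at (152,241).

Candidates:
- **Reject:** only the red cap at side (266,195). The orange driver handle and the amber jar are not it.
- **Spare:** the green cap on the white stand at (262,323). It is not the purple barrel at (242,385), the three rack greens or the green bottle at (328,158).

```bash
cat > meas.py <<'E'
from h import *
def comps(im,lo,hi,amin=25):
    h=cv2.cvtColor(im,cv2.COLOR_RGB2HSV)
    m=cv2.inRange(h,lo,hi)
    n,l,s,c=cv2.connectedComponentsWithStats(m)
    return [(c[i].round(1).tolist(),s[i].tolist()) for i in range(1,n) if s[i][4]>=amin],l
R=((0,150,60),(7,255,255));G=((50,100,40),(85,255,255));B=((105,140,60),(125,255,255));Y=((22,120,60),(35,255,255));W=((0,0,150),(180,40,255))
E
python3 - <<'E'
from meas import *
a,b=cv2.imread('pics/s0.png')[:,:,::-1],cv2.imread('pics/t0.png')[:,:,::-1]
for nm,c in(('R',R),('G',G),('B',B),('Y',Y),('W',W)):
    for n,im in(('side',a),('top',b)):
        print(nm,n,[x for x in comps(im,*c,amin=25 if nm in'RG' else 200)[0]])
c1=cv2.resize(a[160:280,215:375],None,fx=4,fy=4,interpolation=2);c2=cv2.resize(a[295:415,200:360],None,fx=4,fy=4,interpolation=2)
c3=cv2.resize(b[190:310,205:445],None,fx=3.3333,fy=3.3333,interpolation=2)
o=np.zeros((600,800,3),np.uint8);
o[:300,:400]=cv2.resize(c1,(400,300));o[:300,400:]=cv2.resize(c2,(400,300));o[300:]=cv2.resize(c3,(800,400))[:300]
cv2.imwrite('pics/crop.png',o[:,:,::-1])
E
```

```text
R side [([266.0, 191.0], [261, 185, 11, 17, 108])]
R top [([253.0, 229.3], [250, 226, 7, 8, 43])]
G side [([329.0, 159.4], [318, 141, 22, 40, 569]), ([256.3, 179.5], [251, 171, 11, 18, 150]), ([276.2, 206.8], [271, 199, 11, 17, 164]), ([287.0, 221.7], [281, 213, 12, 18, 179]), ([261.0, 322.3], [255, 313, 13, 21, 207])]
G top [([202.4, 159.0], [191, 148, 21, 19, 201]), ([290.5, 219.6], [287, 215, 9, 10, 72]), ([271.7, 224.3], [268, 220, 9, 10, 73]), ([233.8, 233.7], [229, 229, 11, 10, 77]), ([381.1, 262.1], [377, 259, 10, 7, 62])]
B side [([132.2, 87.3], [74, 51, 110, 71, 5253]), ([273.7, 233.9], [240, 190, 67, 80, 1829]), ([468.0, 337.3], [404, 258, 135, 158, 3978])]
B top [([400.2, 122.6], [343, 96, 112, 49, 1969]), ([263.5, 229.8], [224, 209, 79, 41, 1407]), ([503.6, 285.4], [458, 217, 102, 139, 5244]), ([33.2, 293.7], [0, 277, 62, 56, 1394]), ([25.4, 384.1], [0, 356, 47, 50, 999])]
Y side [([235.2, 145.4], [193, 111, 84, 71, 4199])]
Y top [([153.0, 241.7], [121, 203, 60, 76, 3444])]
W side [([365.9, 24.6], [353, 19, 28, 13, 250]), ([342.2, 27.7], [329, 22, 28, 13, 246]), ([318.5, 
[... 533 characters left out ...]
([410.4, 140.3], [392, 129, 39, 23, 605]), ([451.3, 157.5], [435, 146, 34, 24, 483]), ([423.8, 162.0], [404, 150, 42, 25, 704]), ([467.2, 180.6], [449, 168, 37, 26, 574]), ([438.1, 185.6], [416, 172, 46, 29, 842]), ([484.1, 206.2], [465, 192, 39, 29, 643]), ([453.9, 211.6], [431, 196, 48, 32, 948]), ([503.0, 234.2], [483, 219, 41, 32, 759]), ([471.4, 240.4], [447, 224, 50, 34, 1085]), ([523.7, 265.4], [502, 248, 45, 36, 870]), ([491.1, 272.0], [465, 253, 54, 39, 1272]), ([371.2, 266.7], [360, 258, 24, 19, 342]), ([544.6, 298.7], [524, 281, 36, 39, 911]), ([512.6, 307.2], [484, 286, 59, 43, 1520]), ([262.6, 341.6], [238, 317, 51, 47, 1020]), ([525.7, 345.5], [506, 324, 40, 47, 748])]
W top []
```

View pics/crop.png

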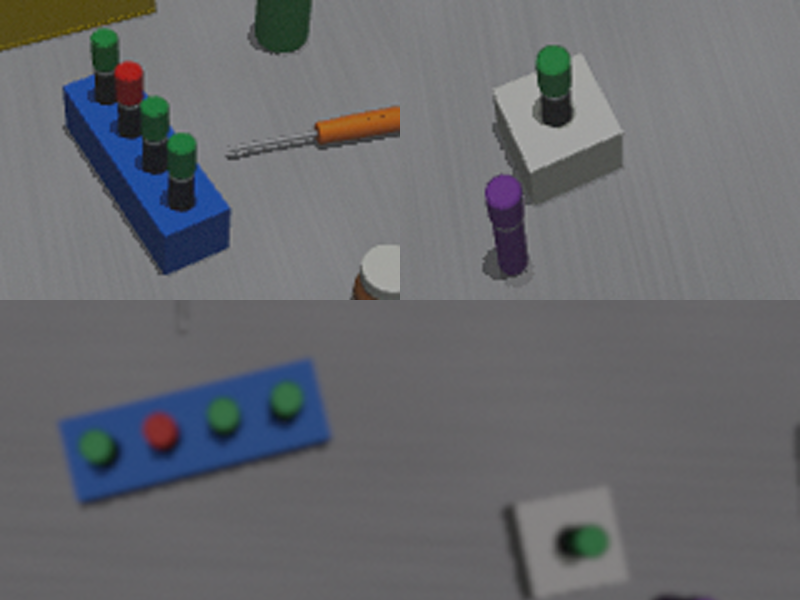

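The crops confirm it. The reject is the single red cap, second from the far end of the rack. The spare is the green cap in the white stand, with the purple barrel standing apart from it. The full outline of a cap centres on the cap's middle, so I triangulate cap centroids, block-top corners and the bin.

```bash
cat > m2.py <<'E'
from meas import *
def caps(a,b):
    """tri each cap centroid; ordered by known approx"""
    out={}
    def cent(im,red,near,amin=15):
        h=cv2.cvtColor(im,cv2.COLOR_RGB2HSV).astype(int)
        H,S,V=h[...,0],h[...,1],h[...,2]
        m=((H<9)|(H>170)) if red else ((H>48)&(H<88))
        m=(m&(S>85)&(V>35)).astype(np.uint8)
        n,l,s,c=cv2.connectedComponentsWithStats(m)
        i=min([i for i in range(1,n) if s[i][4]>amin],key=lambda i:np.hypot(*(c[i]-near)))
        return c[i],s[i]
    return cent
E
python3 - <<'E'
from m2 import *
a,b=cv2.imread('pics/s0.png')[:,:,::-1],cv2.imread('pics/t0.png')[:,:,::-1]
cent=caps(a,b)
D={'g_a':(0,(256,179),(234,234)),'rej':(1,(266,192),(253,229)),'g_b':(0,(276,207),(272,224)),'g_c':(0,(287,222),(290,219)),'spare':(0,(261,322),(381,262))}
for k,(rd,s,t) in D.items():
    cs,ss=cent(a,rd,s);ct,st=cent(b,rd,t)
    p,e=tri(('side',*cs),('top',*ct));print(k,cs.round(1),ss[2:],ct.round(1),st[2:],p.round(4),round(e,4))
    print('   plane.1225',onz('side',*cs,.1225)[:2].round(4),onz('top',*ct,.1225)[:2].round(4))
# bin rim & rack & stand from top masks
def rect(m,near):
    n,l,s,c=cv2.connectedComponentsWithStats(m)
    i=min([i for i in range(1,n) if s[i][4]>200],key=lambda i:np.hypot(*(c[i]-near)))
    pts=np.argwhere(l==i)[:,::-1].astype(np.float32);return cv2.minAreaRect(pts)
hb=cv2.cvtColor(b,cv2.COLOR_RGB2HSV)
for nm,m,near,z in(('bin',cv2.inRange(hb,*Y),(153,241),.085),('rack',cv2.inRange(hb,*B),(263,230),.06),('stand',cv2.inRange(hb,(0,0,125),(180,60,255)),(376,263),.06)):
    q=rect(m,near);bx=cv2.boxPoints(q);w=np.array([onz('top',*p,z) for p in bx]);print(nm,q,w[:,:2].round(3).tolist(),w[:,:2].mean(0).round(4), np.linalg.norm(np.diff(w,axis=0),axis=1).round(3))
E
```

```text
g_a [256.3 179.5] [ 11  18 154] [233.7 233.7] [11 10 79] [0.5385 0.0728 0.1244] 0.0006
   plane.1225 [0.539  0.0747] [0.5383 0.073 ]
rej [265.8 192.6] [ 12  18 177] [252.8 229.2] [ 9 10 69] [0.5515 0.0223 0.1256] 0.0008
   plane.1225 [0.5525 0.0253] [0.5514 0.0225]
g_b [276.1 206.9] [ 11  18 170] [271.7 224.4] [ 9 10 76] [ 0.5655 -0.0274  0.1248] 0.0006
   plane.1225 [ 0.5662 -0.0254] [ 0.5654 -0.0274]
g_c [287.  221.6] [ 12  18 182] [290.6 219.5] [ 9 10 74] [ 0.5796 -0.0775  0.1251] 0.0005
   plane.1225 [ 0.5804 -0.0752] [ 0.5796 -0.0775]
spare [261.  322.8] [ 13  21 234] [381.1 262.1] [11  9 74] [ 0.4719 -0.3182  0.1257] 0.0003
   plane.1225 [ 0.4723 -0.3164] [ 0.4718 -0.3189]
bin ((149.97947692871094, 240.72796630859375), (72.83060455322266, 55.765926361083984), 85.68397521972656) [[0.609, 0.393], [0.624, 0.241], [0.426, 0.217], [0.411, 0.366]] [0.5173 0.3043] [0.153 0.199 0.15 ]
rack ((263.0000305175781, 229.00003051757812), (24.25356101989746, 76.6412582397461), 75.96376037597656) [[0.562, 0.11], [0.619, -0.097], [0.553, -0.115], [0.497, 0.091]] [ 0.5575 -0.0026] [0.215 0.068 0.214]
stand ((376.234130859375, 262.0926513671875), (27.797529220581055, 26.819726943969727), 77.90524291992188) [[0.501, -0.275], [0.518, -0.348], [0.443, -0.364], [0.426, -0.291]] [ 0.4723 -0.3193] [0.075 0.077 0.075]
```

Emit:
apply_moves([
  [[2.2,-4,0.1,0,0,-0.11],[4.4,-8,0.2,0,0,-0.22],[6.6,-12,0.3,0,0,-0.33],[8.8,-16,0.4,0,0,-0.44],[11,-20,0.5,0,0,-0.55],[13.2,-24,0.6,0,0,-0.66],[15.4,-28,0.8,0,0,-0.77],[17.5,-32,0.9,0,0,-0.88]],
], claw=0)

```text
t: 0.9
eef_pos: [0.4331, 0.2468, 0.2498]
tool_rot: [[-0.258, 0.966, -0.002], [0.966, 0.258, -0.0], [0.0, -0.002, -1.0]]
contact_force: [0.5, 0.3, 1.4]
opening: 0.0854
```

Emit:
apply_moves([
  [[2.3,-4.3,0,0,0,0],[4.6,-8.6,0,0,0,0],[6.9,-12.9,0,0,0,0],[9.2,-17.2,0,0,0,0],[11,-20.8,0,0,0,0],[11.9,-22.4,0,0,0,0],[11.9,-22.4,0,0,0,0],[11.9,-22.4,0,0,0,0]],
])

```text
t: 1.7
eef_pos: [0.5515, 0.0234, 0.2493]
tool_rot: [[-0.257, 0.966, -0.004], [0.966, 0.257, 0.001], [0.002, -0.004, -1.0]]
contact_force: [-0.4, -0.1, 0.0]
opening: 0.0855
```

```bash
python3 - <<'E'
from h import *
a=snap('side','s1')
c=cv2.resize(a[100:280,180:420],(800,600),interpolation=2);cv2.imwrite('pics/s1c.png',c[:,:,::-1])
print(r.get_obs()['eef_pos'])
E
```

```text
[0.55130971 0.02401928 0.24936008]
```

View pics/s1c.png

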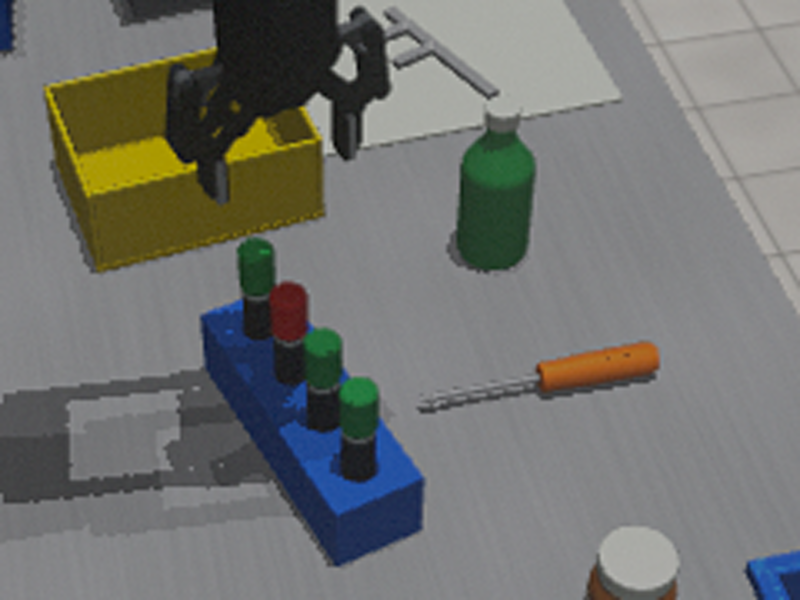

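The open jaws hang over the rack, straddling it across the row, with the red cap at crop (289,305) and the bottle and driver clear. Going down now.

Emit:
apply_moves([
  [[0.1,-0.1,-3,0,0,0],[0.1,-0.1,-6,0,0,0],[0.1,-0.1,-8.5,0,0,0],[0.1,-0.1,-10.5,0,0,0],[0.1,-0.1,-12,0,0,0],[0.1,-0.1,-13,0,0,0],[0.1,-0.1,-13.5,0,0,0],[0.1,-0.1,-13.5,0,0,0]],
])

```text
t: 2.55
eef_pos: [0.5522, 0.0234, 0.1142]
tool_rot: [[-0.259, 0.966, -0.004], [0.966, 0.259, 0.001], [0.002, -0.004, -1.0]]
contact_force: [0.5, -0.0, 0.0]
opening: 0.0851
```

Emit:
apply_moves([
  [[0,0,0,0,0,0],[0,0,0,0,0,0],[0,0,0,0,0,0],[0,0,0,0,0,0],[0,0,0,0,0,0],[0,0,0,0,0,0],[0,0,0,0,0,0],[0,0,0,0,0,0]],
], claw=1)

```text
t: 3.35
eef_pos: [0.5529, 0.0233, 0.1149]
tool_rot: [[-0.259, 0.966, -0.003], [0.966, 0.259, 0.001], [0.001, -0.002, -1.0]]
contact_force: [1.0, 0.1, 4.1]
opening: 0.0256
```

Emit:
apply_moves([
  [[0,0,1,0,0,0],[0,0,2,0,0,0],[0,0,4,0,0,0],[0,0,6,0,0,0],[0,0,9,0,0,0],[0,0,12,0,0,0],[0,0,15,0,0,0],[0,0,17,0,0,0]],
])

```text
t: 4.15
eef_pos: [0.5532, 0.0233, 0.2881]
tool_rot: [[-0.259, 0.966, -0.0], [0.966, 0.259, 0.0], [0.0, -0.0, -1.0]]
contact_force: [0.6, 0.3, -0.6]
opening: 0.0253
```

Emit:
apply_moves([
  [[-0.6,4,0,0,0,0],[-1.2,8.5,0,0,0,0],[-1.8,13,0,0,0,0],[-2.4,17.5,0,0,0,0],[-3,22,0,0,0,0],[-3.4,26,0,0,0,0],[-3.6,28,0,0,0,0],[-3.6,28,0,0,0,0]],
])

```text
t: 4.95
eef_pos: [0.5159, 0.3058, 0.2882]
tool_rot: [[-0.263, 0.965, -0.001], [0.965, 0.263, 0.001], [0.001, -0.001, -1.0]]
contact_force: [0.1, -0.4, -0.5]
opening: 0.0256
```

```bash
python3 - <<'E'
from h import *
a=snap('side','s2')
c=cv2.resize(a[60:285,150:450],(800,600),interpolation=2);cv2.imwrite('pics/s2c.png',c[:,:,::-1])
o=r.get_obs();print(o['eef_pos'],o['opening'],o['contact_force'])
E
```

```text
[0.51630646 0.30413302 0.2880498 ] 0.02557870512675659 [ 0.1251669  -0.26635978 -0.76060235]
```

View pics/s2c.png

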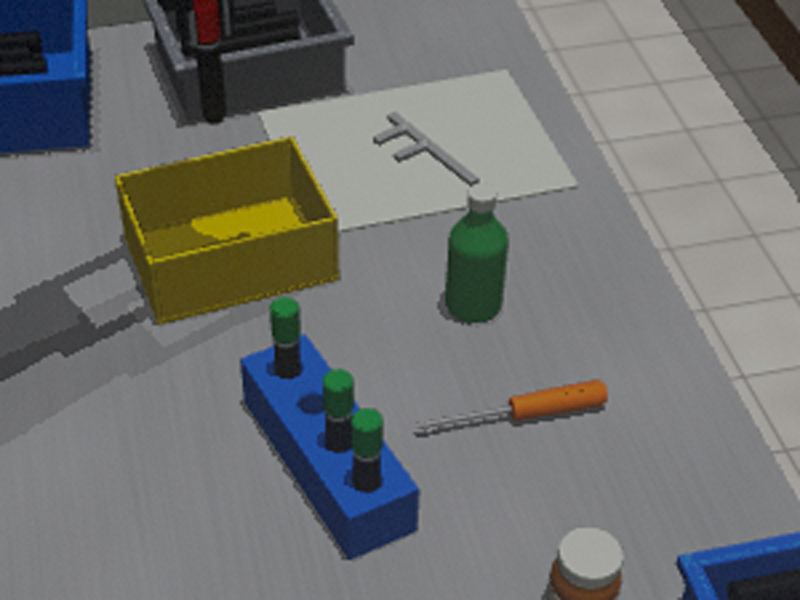

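The reject hangs upright at crop (210,60) with its hole free at crop (312,402), and the other barrels are undisturbed. Lowering into the bin.

Emit:
apply_moves([
  [[0,0,-3,0,0,0],[0,0,-6.5,0,0,0],[0,0,-10,0,0,0],[0,0,-13,0,0,0],[0,0,-15,0,0,0],[0,0,-16.3,0,0,0],[0,0,-16.8,0,0,0],[0,0,-16.8,0,0,0]],
])

```text
t: 5.8
eef_pos: [0.5165, 0.3035, 0.12]
tool_rot: [[-0.261, 0.965, -0.001], [0.965, 0.261, -0.001], [-0.001, -0.002, -1.0]]
contact_force: [-0.6, 0.4, -1.3]
opening: 0.0259
```

Emit:
apply_moves([
  [[0,0,0,0,0,0],[0,0,0,0,0,0],[0,0,0,0,0,0],[0,0,0,0,0,0],[0,0,0,0,0,0],[0,0,0,0,0,0],[0,0,0.5,0,0,0],[0,0,1.5,0,0,0]],
], claw=0)

```text
t: 6.6
eef_pos: [0.5156, 0.3031, 0.1345]
tool_rot: [[-0.261, 0.965, -0.004], [0.965, 0.261, -0.002], [-0.001, -0.004, -1.0]]
contact_force: [-0.2, 0.7, -0.5]
opening: 0.0856
```

Emit:
apply_moves([
  [[0,0,2,0,0,0],[0,0,4.5,0,0,0],[0,0,7,0,0,0],[0,0,9.5,0,0,0],[0,0,12,0,0,0],[0,0,14.5,0,0,0],[0,-2,16,0,0,0],[0,-4,16,0,0,0]],
])

```text
t: 7.4
eef_pos: [0.5174, 0.2638, 0.2995]
tool_rot: [[-0.262, 0.965, 0.004], [0.965, 0.262, 0.001], [-0.0, 0.004, -1.0]]
contact_force: [-0.5, -0.2, 0.4]
opening: 0.0857
```

```bash
python3 - <<'E'
from h import *
a=snap('side','s3')
c=cv2.resize(a[60:285,150:450],(800,600),interpolation=2);cv2.imwrite('pics/s3c.png',c[:,:,::-1])
o=r.get_obs();print(o['eef_pos'],o['opening'],o['contact_force'])
E
```

```text
[0.51684982 0.2604259  0.29787936] 0.08529517056286595 [-0.4595425  -1.92453735 -0.02600297]
```

View pics/s3c.png

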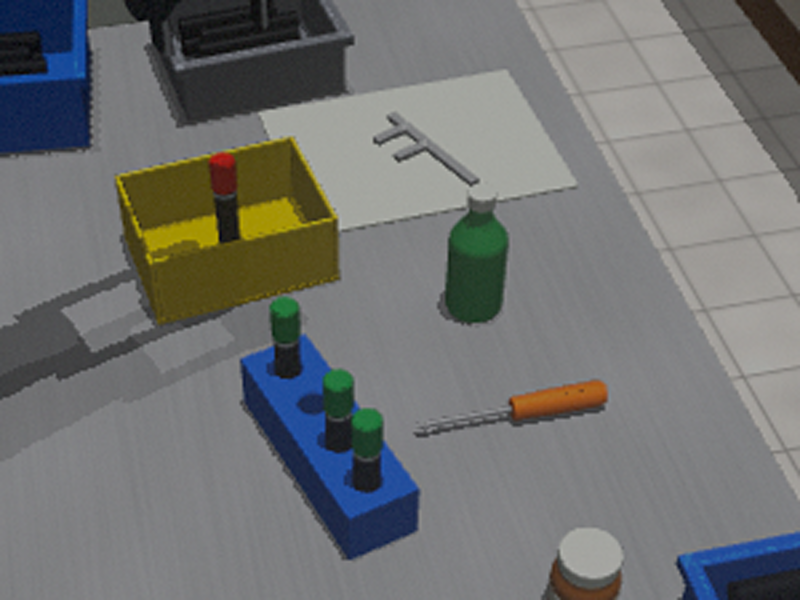

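The reject stands in the bin at crop (225,195), so its middle is about 70 mm up, below the rim. Bystanders are unchanged. Next, the spare.

Emit:
apply_moves([
  [[-0.3,-4,0,0,0,0],[-0.7,-8.5,0,0,0,0],[-1,-13,0,0,0,0],[-1.4,-17.5,0,0,0,0],[-1.7,-22,0,0,0,0],[-2,-26.5,0,0,0,0],[-2.4,-31,0,0,0,0],[-2.7,-35.5,0,0,0,0]],
])

```text
t: 8.25
eef_pos: [0.4895, -0.096, 0.2987]
tool_rot: [[-0.26, 0.966, 0.003], [0.966, 0.26, -0.004], [-0.004, 0.001, -1.0]]
contact_force: [2.2, -0.1, 0.3]
opening: 0.0854
```

Emit:
apply_moves([
  [[-0.3,-4,-0.5,0,0,0],[-0.7,-8.5,-1,0,0,0],[-1,-13,-2,0,0,0],[-1.4,-17.5,-3,0,0,0],[-1.6,-20.5,-4,0,0,0],[-1.7,-22,-4.5,0,0,0],[-1.7,-22.4,-5,0,0,0],[-1.7,-22.4,-5,0,0,0]],
])

```text
t: 9.05
eef_pos: [0.4724, -0.3191, 0.248]
tool_rot: [[-0.26, 0.966, 0.002], [0.966, 0.26, -0.002], [-0.002, 0.001, -1.0]]
contact_force: [0.1, -0.0, 0.1]
opening: 0.0854
```

```bash
python3 - <<'E'
from m2 import *
a=snap('side','s4')
c=cv2.resize(a[195:420,120:420],(800,600),interpolation=2);cv2.imwrite('pics/s4c.png',c[:,:,::-1])
o=r.get_obs();print(o['eef_pos'],o['tool_rot'].round(3))
print(caps(a,a)(a,0,(261,322)))
E
```

```text
[ 0.47264705 -0.31874843  0.24853856] [[-0.261  0.965  0.002]
 [ 0.965  0.261 -0.002]
 [-0.003  0.002 -1.   ]]
(array([260.96017699, 323.37610619]), array([255, 314,  13,  20, 226], dtype=int32))
```

View pics/s4c.png

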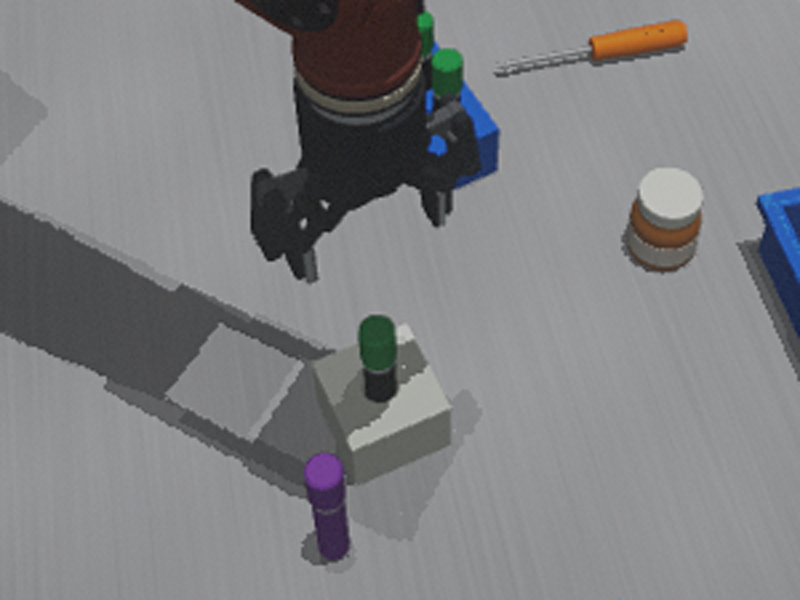

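The jaws are over the spare at crop (377,342), and the purple barrel at crop (325,505) is outside the finger line. Going down to grip.

Emit:
apply_moves([
  [[0,0,-3,0,0,0],[0,0,-6,0,0,0],[0,0,-8.5,0,0,0],[0,0,-10.5,0,0,0],[0,0,-12,0,0,0],[0,0,-13,0,0,0],[0,0,-13.4,0,0,0],[0,0,-13.4,0,0,0]],
])

```text
t: 9.9
eef_pos: [0.4729, -0.3185, 0.1147]
tool_rot: [[-0.261, 0.965, 0.002], [0.965, 0.261, -0.002], [-0.003, 0.002, -1.0]]
contact_force: [0.2, 0.6, -0.3]
opening: 0.0852
```

Emit:
apply_moves([
  [[0,0,0,0,0,0],[0,0,0,0,0,0],[0,0,0,0,0,0],[0,0,0,0,0,0],[0,0,0,0,0,0],[0,0,0,0,0,0],[0,0,0,0,0,0],[0,0,0,0,0,0]],
], claw=1)

```text
t: 10.7
eef_pos: [0.4734, -0.319, 0.1154]
tool_rot: [[-0.261, 0.965, 0.003], [0.965, 0.261, -0.003], [-0.004, 0.002, -1.0]]
contact_force: [0.4, 0.5, 3.9]
opening: 0.0256
```

Emit:
apply_moves([
  [[0,0,1,0,0,0],[0,0,2,0,0,0],[0,0,4,0,0,0],[0,0,6,0,0,0],[0,0,9,0,0,0],[0,0,12,0,0,0],[0,0,15,0,0,0],[0,0,17,0,0,0]],
])

```text
t: 11.5
eef_pos: [0.4738, -0.3193, 0.2886]
tool_rot: [[-0.261, 0.965, 0.006], [0.965, 0.261, -0.005], [-0.007, 0.004, -1.0]]
contact_force: [0.2, 1.5, -0.2]
opening: 0.0258
```

Emit:
apply_moves([
  [[0.9,4,0,0,0,0],[1.9,8.5,0,0,0,0],[3,13,0,0,0,0],[4,17.5,0,0,0,0],[5.1,22,0,0,0,0],[6.1,26.5,0,0,0,0],[7.2,31,0,0,0,0],[7.9,34,0,0,0,0]],
])

```text
t: 12.3
eef_pos: [0.5526, 0.0238, 0.289]
tool_rot: [[-0.263, 0.965, 0.006], [0.965, 0.263, -0.004], [-0.006, 0.004, -1.0]]
contact_force: [0.1, 0.1, -0.3]
opening: 0.0252
```

Emit:
apply_moves([
  [[0,0.1,0,0,0,0],[0,0.1,0,0,0,0],[0,0.1,0,0,0,0]],
])

```text
t: 12.6
eef_pos: [0.5523, 0.024, 0.2891]
tool_rot: [[-0.263, 0.965, 0.005], [0.965, 0.263, -0.005], [-0.006, 0.004, -1.0]]
contact_force: [0.1, 0.1, -0.5]
opening: 0.0258
```

```bash
python3 - <<'E'
from m2 import *
a=snap('side','s5');b=snap('top','t5')
P=np.mean([r.get_obs()['eef_pos']],axis=0);print(P,r.get_obs()['opening'],r.get_obs()['tool_rot'].round(3))
# hole prediction: midpoint of its neighbours' caps, and empty hole pixel
c=caps(a,b)
ps=[]
for s,t in(((256,179),(234,234)),((276,207),(272,224)),((287,222),(290,219))):
    cs,_=c(a,0,s);
    ps.append(onz('side',*cs,.1225));print(cs.round(1),ps[-1].round(4))
print('hole by side',(ps[0]+ps[1])/2)
# dark foot of held barrel, expected at foot=(TCP xy, z-0.105)
f=P-[0,0,.105];print('foot px',proj('side',f),'cap px',proj('side',P+[0,0,.0075]))
u,v=proj('side',f).astype(int)
cv2.imwrite('pics/s5c.png',cv2.resize(a[80:260,180:420],(800,600),interpolation=2)[:,:,::-1])
E
```

```text
[0.55239842 0.02355932 0.28903034] 0.025457841543529182 [[-0.262  0.965  0.006]
 [ 0.965  0.262 -0.005]
 [-0.006  0.004 -1.   ]]
[256.4 179.7] [0.5391 0.0739 0.1225]
[276.2 206.8] [ 0.5665 -0.0254  0.1225]
[287.  221.6] [ 0.5804 -0.0752  0.1225]
hole by side [0.55280902 0.02427556 0.1225    ]
foot px [265.18980256 174.25908853] cap px [263.61350828 135.65644458]
```

View pics/s5c.png

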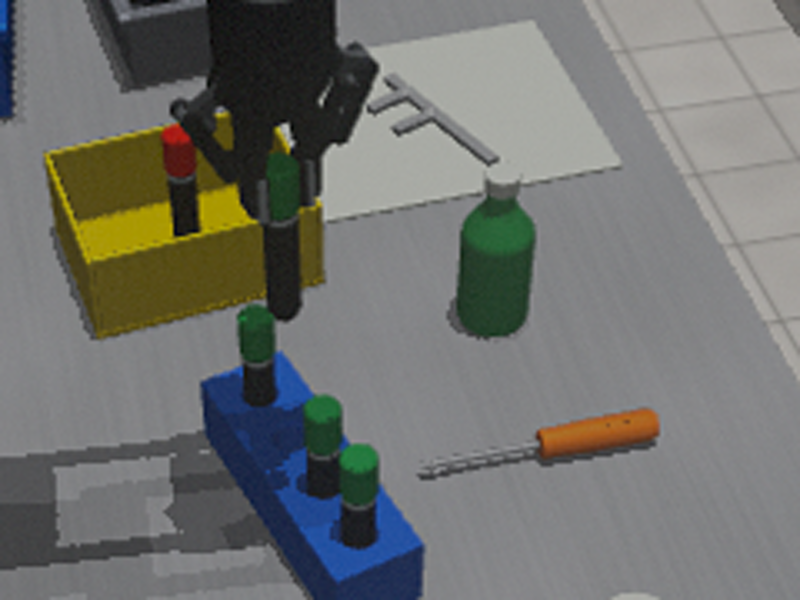

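The spare hangs upright. Its foot is seen at crop (285,315), against a projected (284,314). The TCP's xy matches the reject's extraction point and the midpoint of the neighbouring caps to within about 1 mm. Lowering it.

Emit:
apply_moves([
  [[0,-0.05,-3,0,0,0],[0,-0.05,-6,0,0,0],[0,-0.05,-8.5,0,0,0],[0,-0.05,-10.5,0,0,0],[0,-0.05,-11.5,0,0,0],[0,-0.05,-12.2,0,0,0],[0,-0.05,-12.8,0,0,0],[0,-0.05,-13.2,0,0,0]],
])

```text
t: 13.5
eef_pos: [0.5531, 0.0228, 0.1576]
tool_rot: [[-0.261, 0.965, 0.007], [0.965, 0.261, -0.005], [-0.007, 0.006, -1.0]]
contact_force: [0.5, -0.7, -0.4]
opening: 0.0255
```

No contact force with the foot about 8 mm into the mouth. Continuing slowly.

Emit:
apply_moves([
  [[0,0,-0.5,0,0,0],[0,0,-1,0,0,0],[0,0,-1.5,0,0,0],[0,0,-2,0,0,0],[0,0,-2.5,0,0,0],[0,0,-3,0,0,0],[0,0,-3.4,0,0,0],[0,0,-3.7,0,0,0]],
])

```text
t: 14.3
eef_pos: [0.5529, 0.0228, 0.12]
tool_rot: [[-0.261, 0.965, 0.007], [0.965, 0.261, -0.005], [-0.006, 0.005, -1.0]]
contact_force: [0.6, -0.1, -0.5]
opening: 0.0256
```

Emit:
apply_moves([
  [[0,0,-0.2,0,0,0],[0,0,-0.3,0,0,0],[0,0,-0.4,0,0,0],[0,0,-0.5,0,0,0],[0,0,-0.5,0,0,0]],
])

```text
t: 14.8
eef_pos: [0.5532, 0.0227, 0.1155]
tool_rot: [[-0.261, 0.965, 0.007], [0.965, 0.261, -0.005], [-0.007, 0.006, -1.0]]
contact_force: [-0.6, -0.7, 1.0]
opening: 0.0256
```

Emit:
apply_moves([
  [[0,0,-0.1,0,0,0],[0,0,-0.1,0,0,0],[0,0,-0.1,0,0,0]],
])

```text
t: 15.1
eef_pos: [0.5534, 0.0227, 0.1154]
tool_rot: [[-0.261, 0.965, 0.007], [0.965, 0.261, -0.005], [-0.007, 0.006, -1.0]]
contact_force: [-2.5, 0.6, 5.9]
opening: 0.0256
```

The foot is on the hole floor: 5.9 N upward, and no further travel. Releasing and rising.

Emit:
apply_moves([
  [[0,0,0,0,0,0],[0,0,0,0,0,0],[0,0,0,0,0,0],[0,0,0,0,0,0],[0,0,0,0,0,0],[0,0,0,0,0,0],[0,0,0,0,0,0],[0,0,0,0,0,0]],
], claw=0)

```text
t: 15.9
eef_pos: [0.5534, 0.0227, 0.1154]
tool_rot: [[-0.261, 0.965, 0.007], [0.965, 0.261, -0.005], [-0.007, 0.006, -1.0]]
contact_force: [-0.6, 0.6, -0.3]
opening: 0.0854
```

Emit:
apply_moves([
  [[0,0,1.5,0,0,0],[0,0,4,0,0,0],[0,0,7,0,0,0],[0,0,10,0,0,0],[0,0,13,0,0,0],[0,0,16,0,0,0],[-3,0,18,0,0,0],[-6,0,18,0,0,0]],
])

```text
t: 16.7
eef_pos: [0.4954, 0.0224, 0.3012]
tool_rot: [[-0.261, 0.965, 0.017], [0.965, 0.262, -0.006], [-0.01, 0.014, -1.0]]
contact_force: [0.6, 0.8, 1.0]
opening: 0.0854
```

Emit:
apply_moves([
  [[-3,0,0,0,0,0],[-5,0,0,0,0,0],[-6,0,0,0,0,0],[-6,0,0,0,0,0],[-6,0,0,0,0,0]],
])

```text
t: 17.2
eef_pos: [0.436, 0.0224, 0.3018]
tool_rot: [[-0.261, 0.965, 0.018], [0.965, 0.261, -0.006], [-0.011, 0.016, -1.0]]
contact_force: [0.0, 0.3, 0.2]
opening: 0.0859
```

```bash
python3 - <<'E'
from m2 import *
a=snap('side','s6')
c=caps(a,a)
for rd,s in((0,(256,179)),(0,(266,193)),(0,(276,207)),(0,(287,222)),(1,(235,130))):
    cs,st=c(a,rd,s);print(rd,cs.round(1),st[2:],onz('side',*cs,.1225)[:2].round(4))
o=r.get_obs();print(o['eef_pos'],o['contact_force'],o['t'])
cv2.imwrite('pics/s6c.png',cv2.resize(a[60:285,150:450],(800,600),interpolation=2)[:,:,::-1])
E
```

```text
0 [266.5 193.4] [ 31  46 495] [0.5534 0.0226]
0 [266.5 193.4] [ 31  46 495] [0.5534 0.0226]
0 [266.5 193.4] [ 31  46 495] [0.5534 0.0226]
0 [287.  221.6] [ 12  18 182] [ 0.5804 -0.0752]
1 [235.4 124.8] [ 6 15 62] [0.5245 0.2968]
[0.43616854 0.02235599 0.30155897] [-0.37015245  0.5737779  -0.05729824] 17.25
```

View pics/s6c.png

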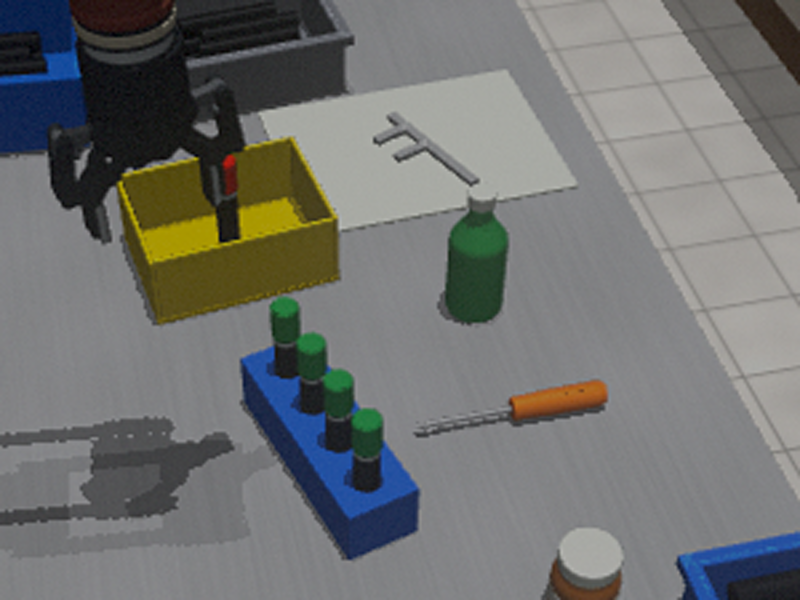

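The spare sits at crop (311,355), in line and level with its neighbours. The reject is upright in the bin, the bystanders have not moved, and the arm is free of everything. Handing in.

```bash
python3 -c "
from station import r
print(r.close_job())"
```

```text
the job is handed in; nothing more can be done
None
```

The reject is in the yellow bin and the spare is in the hole it came from. I handed the job in at about 17 s of the 70 s allowed, and the hand-in gives no verdict.

- **Reject:** I set it down at the bin's centre. It stands upright there rather than lying down, with its middle about 70 mm up, below the 85 mm rim.
- **Spare:** it met the hole floor at a TCP height of 115.4 mm, the same height it was gripped at in the stand, with 5.9 N upward. I released it only then. In the last picture its cap is in line and level with its neighbours.
- **Everything else:** the driver, bottle and visible part of the jar look unmoved. The fourth rack cap is at its starting pixel, and the arm is clear of everything with no contact force.

**Checks that disagreed or failed:**
- The triangulated cap heights came out 2–3 mm above the stated ones, and the two views differed by up to about 2.5 mm in y. Both are close to the 2 mm calibration error and within what the fit allowed.
- In the final colour mask the spare merged with two neighbouring green caps. I therefore checked those three by eye and by their joint centre (0.553, 0.023), against a hole centre of (0.552, 0.023).

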